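# Index the clipping carrier to the next station and lock it

### The arm

A 7-joint arm with a two-finger parallel gripper is mounted at the origin on the work surface. World frame = base frame: x ahead of the robot, y to its left, z up, the work surface at z = 0. Lengths are in mm, angles in rad, forces in N, time in s.
With the tool pointing down it reaches from about 425 to 875 mm from the base axis. Payload 4.7 kg.
Tool frame: the origin (TCP) lies at the very end of the fingers, on their centre line; the grasp point (between the pads) lies 19 mm behind it; z points along the fingers, y is the line along which they close (so a half turn about z gives the same grasp; the last joint's range is limited). The gripper opens to 87 mm and grips with 3 to 60 N. Pads are 19 mm wide; open, the fingers measure 117 mm over their backs; the gripper's body (75 mm by 190 mm) begins 51 mm behind the grasp point.
Start: joints at [1.321, 0.321, -0.07, 1.45, 0.023, 1.371, -0.057], TCP at [169.467, -627.54, 222.587] pointing down, gripper open.
Joint ranges: [-2.86, 2.86], [-0.3, 2.09], [-1.38, 1.24], [0.06, 2.45], [-1.56, 4.7], [0.09, 2.05], [-2.69, 2.69]. Speed limits (rad/s): [2.57, 2.57, 3.14, 3.14, 3.14, 3.14, 3.14].

### API

Orientations are given as a unit quaternion [x, y, z, w].
In Python, from station import bot, imaging, workorder gives the robot as it stands.
- The arm moves only by the shell command python3 -m inch 'ROWS' [OPENING] [FORCE]. ROWS is JSON, a list of rows, each a list of 4 numbers: the shift along the tool's x, y, z in mm, then the turn about the tool's z in rad. In form: [[tx, ty, tz, roll], ...]. A call has 1 to 8 rows; each row is the pose to reach, as a shift and turn from the pose commanded when the call began, along the tool's axes at that moment; what a row does not reach only later rows make up. A row lasts 1/8 s, in which the tool goes at most 62.5 mm and 10.7 degrees, less where a joint would pass 70% of its speed; a pose out of reach is approached as far as the arm can. A call with a gripper value outside its range is refused whole. OPENING is the finger opening in mm, from 0 to 87, set as the call begins (- or left out, the last holds). The fingers move at their own pace and stop on an object; FORCE is the grip in N (left out, the last holds). Time passes only in rows, so rows that repeat a pose let the fingers close. It gives the time, the measured TCP pose, the force, the opening and the grip force at its end, in the units of the state.
- bot.get_state(): the state, without advancing time (a new reading comes with each control period).
- imaging.read_camera(name): name is "side" or "top" or "wrist"; returns a dict with "frame" (384x512x3 uint8, red, green, blue), "range_z" (384x512 float32, mm along the optical axis (not along the pixel's ray), 0 where there is no reading), "K" (3x3 intrinsics, pixels), "dist" ([k1, k2, p1, p2, k3] as OpenCV has them; the pictures are not rectified), "rvec" (rotation vector, rad) and "tvec" (3), from world to camera coordinates, as OpenCV has them. Camera axes: x right, y down, z forward; pixel columns grow to the right and rows downward; lengths in mm; the calibration is good to about 2 mm. A picture is of the moment at which its call begins.
- workorder.sign_off(): hands the job in; it is judged then, once.
The state is a dict: "time_s": time; "joint_pos": joint angles; "qvel": joint speeds; "joint_torque": joint torques, N m; "ee_pos": TCP position; "tool_rot": TCP orientation; "force": force on the tool from outside, world axes, zero at the start; "torque": the same for the moment, N m; "finger_gap": opening from 0.0 (shut) to 1.0 (fully open); "grip_force": force on a finger pad.
Only numpy, scipy, OpenCV 4.12 (cv2) and the standard library are available. Lean on these libraries where they do the work, as an engineer would, in place of code of your own. Each camera call takes 0.05 s, during which the arm holds its last target. There are 200 camera calls.

### The job

The carrier holding the newspaper clipping has been left between stations on its slide rail. Push it along the rail, tab end trailing, just until its spring plunger clicks down into the next station, the first notch it meets, and do not run on past it; then take the flat lock key out of its wooden block and stand it upright in the carrier's slot, pushed right down so that its wooden head sits on the carrier. Leave the other things on the desk where they are.

Things in the scene. Friction and masses are not known exactly. Their poses are not given: they have to be found in the camera images.
- rail: Fixed slide rail: plywood base 12 mm thick, aluminium runners up to 34 mm high. Origin on the desk under the sliding line, z up; y is the sliding direction (push the carrier towards +y), x points away from the robot. Base spans y -180 to +215, x -80 to +260 mm. A steel strip between the runners, top 30 mm above the desk, has the stations; it is set differently each time and not measured.
- carrier (a joint): Travel of the carrier along the rail's +y in m, 0 to 0.225; starts at 0.002 to 0.03. The next (first) station lies somewhere from 0.085 to 0.135, to be felt or seen; a second lies 0.075 past the first. Carrier about 0.6 kg; sliding takes 2 to 5 N. At a station it jumps to the notch's centre (up to 6 mm ahead of the pusher) and then holds against pushes up to about 20 N.
- board (a point): Middle of the page board's top, 44 mm above the desk: plywood 190 x 130 mm with the clipping, on the +x side of the carrier's aluminium plate (118 mm in x, 130 mm in y, top 48 mm above the desk), 139 mm from the slot along +x and 10 mm along -y. Strip ahead of the carrier: each station is a 14 mm wide cross notch (at rail x = -27 mm) beside a 10.5 mm wide cross gap for the key (at x = +15 mm).
- plunger (a joint): Height of the spring plunger on the carrier, in m: about 0.0037 while its ball rides on the strip between stations, about 0 when clicked down into a notch (readings are noisy: average them). It moves by itself.
- button (a point): Top of the plunger's round black button (18 mm wide) on the carrier, 77 mm above the desk between stations and 73 mm when clicked in; 42 mm from the slot's middle along the rail's -x.
- tab (a point): Push tab, an upright aluminium plate on the trailing (-y) end of the carrier: 60 mm wide along the rail's x, 8 mm thick, from 48 to 93 mm above the desk. The point is the middle of the upper edge of its rear face (facing the rail's -y), the face to push on; 75 mm from the slot's middle along -y and 15 mm along -x. Axes as the rail's.
- slot (a point): Middle of the mouth of the slot in the carrier's top face, 48 mm above the desk, axes as the rail's. The slot goes through the 12 mm plate, 32 mm long in x, 8 mm wide in y, 2 mm chamfer. With the carrier at a station it lies over a gap in the strip and the key goes 33 mm below the mouth; otherwise the key stops on the strip at 18 mm.
- key: Flat lock key standing in its block, 70 g: steel blade 30 mm wide (x), 6 mm thick (y), 33 mm long, narrowed to 26 x 3.5 mm over the lowest 4 mm, under a plain wooden head 36 mm (x) by 16 mm (y) by 42 mm high. Origin at the middle of the blade's lower end, z up; head from z 33 to 75 mm. A half turn about z makes no difference.
- key_block: Fixed wooden block 70 x 60 mm, 36 mm high, with a slot in which the key stands, its blade's lower end 3 mm above the desk and its head resting on the block. The twin block holds the awl instead; the two may be in each other's place.
- awl_block: Fixed wooden block as the other, holding the awl in a round hole.
- awl: Bystander: awl with a turned wooden head 28 mm wide, 80 mm long, standing in its block. Origin at its lower end.
- glue: Bystander: white glue bottle 58 mm wide, 135 mm high, standing. Origin under its centre.
- tape: Bystander: roll of paper tape lying flat, 84 mm wide, 24 mm high. Origin under its centre.
- weight: Bystander: dark steel paperweight 56 mm wide, 46 mm high. Origin under its centre.
- pens: Bystander: clear cup of pens, 76 mm wide, 165 mm high. Origin under its centre.
- tin: Bystander: flat tin 100 x 65 x 32 mm. Origin under its centre.
Mind the look-alikes: they are no part of the job. What is shaped like the key but black or purple is not meant.

How it is judged:
By the outcome, as a careful person would: the job done as asked, in the order asked, and still so for the second after the job is handed in, with the robot touching nothing.
It also fails if it takes over 64 s, if anything falls off the work surface, if the arm or the gripper's body presses on something with over 40 N, if the wrist force passes 120 N, or if a joint passes its speed limit or range.

## Working session

There is one attempt and no reset: what is moved stays moved. The work goes in short steps, Python scripts to look and compute and a shell command to move; the robot and the scene stay as the last step left them, time stands still between calls to the robot, and variables do not carry over. Pictures are saved under pics/ and viewed, at most 10 in all, crops included, and the job is handed in when it is done.

```bash
ls; mkdir -p pics; cat > h.py <<'E'
import numpy as np,cv2
from station import bot,imaging
def cam(n):
    d=imaging.read_camera(n);d['R']=cv2.Rodrigues(np.array(d['rvec'],float))[0];d['t']=np.array(d['tvec'],float).ravel();return d
def rays(d,uv):
    p=cv2.undistortPoints(np.array(uv,float).reshape(-1,1,2),np.array(d['K'],float),np.array(d['dist'],float))[:,0]
    r=np.c_[p,np.ones(len(p))]; return -d['R'].T@d['t'], r@d['R'], r
def onz(d,uv,z):
    c,w,_=rays(d,uv); return c+w*((z-c[2])/w[:,2])[:,None]
def depth(d,uv):
    c,w,_=rays(d,uv); uv=np.array(uv,int).reshape(-1,2); return c+w*d['range_z'][uv[:,1],uv[:,0]][:,None]
def save(d,f,crop=None,s=1.5):
    im=d['frame'][:,:,::-1]
    if crop: x0,y0,x1,y1=crop; im=im[y0:y1,x0:x1]
    cv2.imwrite('pics/'+f,cv2.resize(im,None,fx=s,fy=s,interpolation=cv2.INTER_CUBIC))
E
python3 - <<'E'
from h import *
for n in('top','side'):
    d=cam(n);save(d,n+'1.png');print(n,d['K'],-d['R'].T@d['t'],d['R'][2])
print(bot.get_state())
E
```

```text
pics
top [[356.76185665   0.         253.7381941 ]
 [  0.         356.76185665 191.83239422]
 [  0.           0.           1.        ]] [ 429.81150872    5.46379077 1195.68985218] [ 0.08358525  0.01242729 -0.99642314]
side [[402.01913385   0.         253.32863867]
 [  0.         402.01913385 198.97040055]
 [  0.           0.           1.        ]] [  160.66496083 -1012.02364787   731.55759945] [ 0.30049834  0.81021358 -0.50324418]
{'time_s': 0.1, 'joint_pos': array([ 1.3211002 ,  0.32175148, -0.07008631,  1.45152786,  0.02264966,
        1.37082108, -0.05689113]), 'qvel': array([ 0.00061758, -0.00117942, -0.00075105, -0.00275502,  0.00022487,
       -0.00075343, -0.00112339]), 'joint_torque': array([-8.09826579e-04, -4.92571199e+01, -4.05682744e-01, -3.13401175e+01,
       -6.42431667e-02,  3.95095150e-02,  8.78225228e-05]), 'ee_pos': array([ 169.29423807, -627.05736069,  221.58185699]), 'tool_rot': array([ 9.91310557e-01,  1.31539493e-01, -1.82846376e-04, -8.41084004e-04]), 'force': array([ 0.24858643,  0.49436978, -0.04055867]), 'torque': array([-0.05081202, -0.02602169, -0.07409164]), 'grip_force': 0.0, 'finger_gap': 0.9984128740445515}
```

View pics/top1.png

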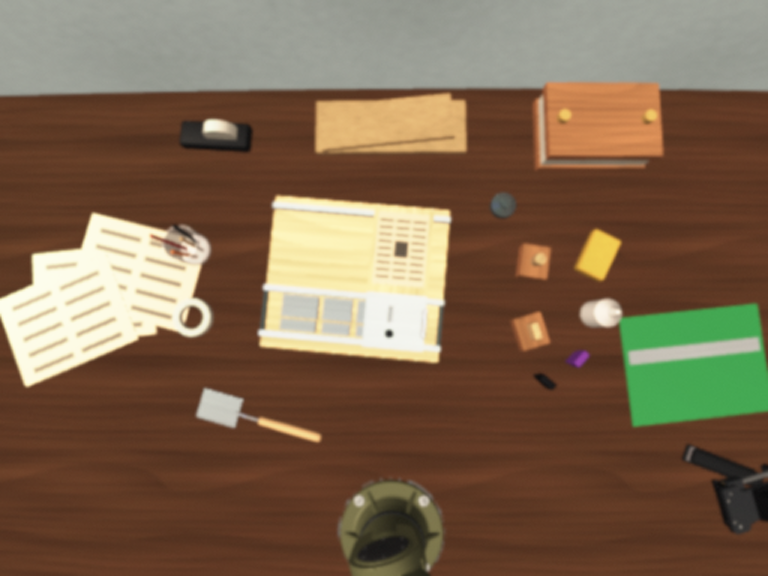

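View pics/side1.png

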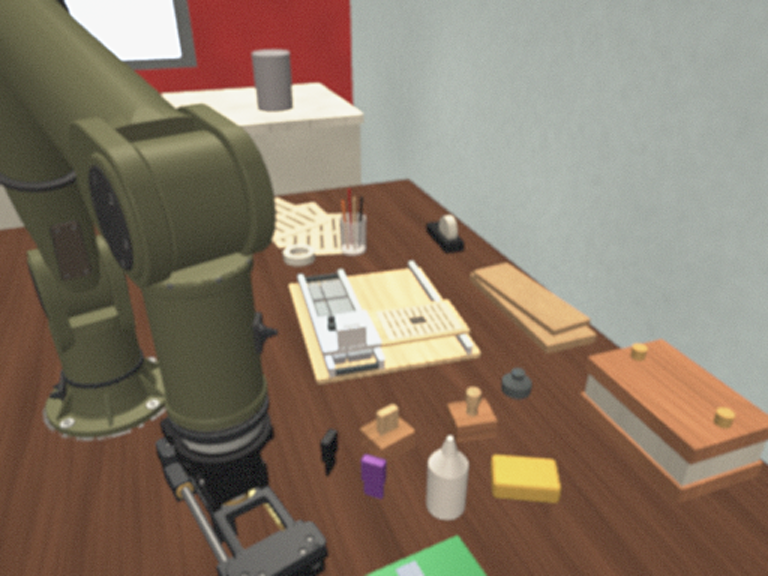

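The top view shows the rail at (355,280), with the carrier at its right end (slot ~(390,313), button ~(389,333)). The key is in the near block at (533,331) and the awl in the far one at (535,261). The black and purple decoys are at (545,381) and (578,358), and the glue is at (600,313). The side view agrees. Next I'll enlarge crops of the rail and the key.

```bash
python3 - <<'E'
from h import *
d=cam('top')
a=cv2.resize(d['frame'][185:245,170:300],None,fx=6,fy=6,interpolation=cv2.INTER_CUBIC)
cv2.imwrite('pics/crop1.png',a[:,:,::-1])
b=cv2.resize(d['frame'][195:255,335:405],None,fx=8,fy=8,interpolation=cv2.INTER_CUBIC)
cv2.imwrite('pics/crop2.png',b[:,:,::-1])
np.savez('top0.npz',**{k:d[k] for k in('frame','range_z')})
E
```

```text
(no output)
```

View pics/crop1.png

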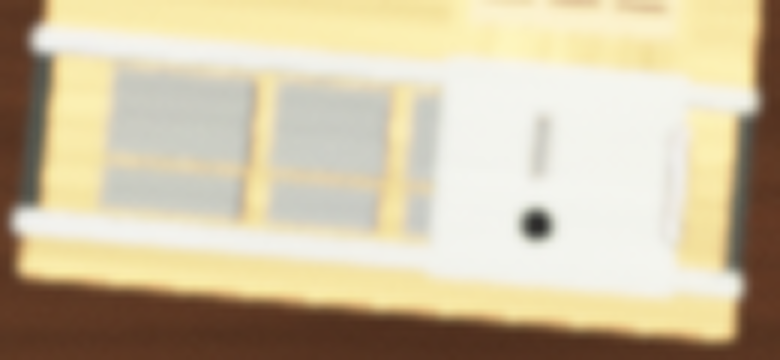

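View pics/crop2.png

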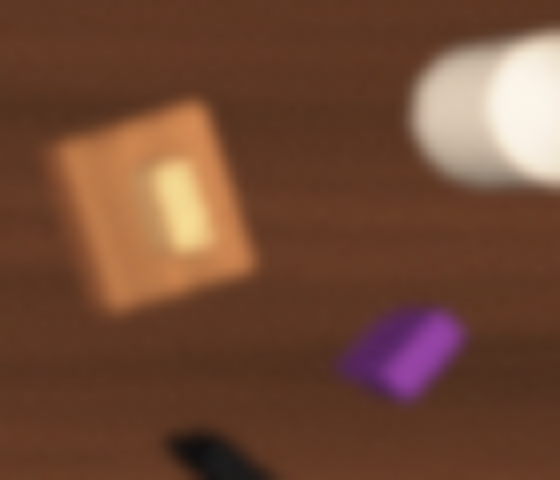

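Crop1 shows the slot at (541,146), the button at (536,225), the first station's cross gap at x≈398–400 and the second's at x≈260. Crop2 shows the key head's top face at (182,205), tilted a little. I'll turn these into positions.

```bash
cat > m.py <<'E'
from h import *
d=cam('top')
def P(pts,s,o): return (np.array(pts,float)+.5)/s-.5+np.array(o)
A=lambda p,z:onz(d,P(p,6,(170,185)),z)
np.set_printoptions(precision=1,suppress=True)
base=A([(18,278),(735,340),(757,100)],12);v=base[0]-base[1];print('base',base,np.linalg.norm(v),'yaw',np.arctan2(v[1],v[0])-np.pi/2)
run=A([(30,28),(757,92)],34);v=run[0]-run[1];print('run',np.linalg.norm(v),'yaw',np.arctan2(v[1],v[0])-np.pi/2)
slot=A([(541,146)],48)[0];but=A([(536,225)],77)[0];
v=slot-but;print('slot',slot,'but',but,np.hypot(*v[:2]),'yaw',np.arctan2(v[1],v[0]))
gap=A([(400,110),(262,105)],30);print('gap',gap,'dist slot->gap',np.hypot(*(gap-slot)[:,:2].T))
n=A([(391,212),(256,205)],30);print('notch',n, n-but)
# tab upper edge by depth: points high in the region
im=d['frame'];hsv=cv2.cvtColor(im,cv2.COLOR_RGB2HSV)
m=(hsv[...,0]>15)&(hsv[...,0]<32)&(hsv[...,2]>150);m[:205]=0;m[235:]=0;m[:,:345]=0;m[:,372:]=0
c,_=cv2.findContours(m.astype(np.uint8),0,1);c=max(c,key=cv2.contourArea)
print('head area',m.sum());
R=cv2.minAreaRect(c);bp=cv2.boxPoints(R);print(R,onz(d,bp,78))
ys,xs=np.nonzero(m);w=onz(d,np.c_[xs,ys],78);mu=w.mean(0);e,V=np.linalg.eigh(np.cov(w[:,:2].T));print('key',mu,np.sqrt(12*e),'long axis',np.arctan2(V[1,1],V[0,1]))
blk=onz(d,P([(50,150),(200,98),(255,265),(110,312)],8,(335,195)),36);print('blk',blk,blk.mean(0),[np.linalg.norm(blk[i]-blk[i-1]) for i in range(4)])
v=blk[1]-blk[2];print(np.arctan2(v[1],v[0]))
E
python3 m.py
```

```text
base [[ 399.3  289.5   12. ]
 [ 365.7 -106.    12. ]
 [ 497.6 -119.2   12. ]] 396.91866201067717 yaw -0.08461522032346624
run 398.61696094179956 yaw -0.08893722171574803
slot [470.9   0.5  48. ] but [428.8   3.2  77. ] 42.267734987770744 yaw -0.06601644383092167
gap [[491.3  77.3  30. ]
 [494.  152.7  30. ]] dist slot->gap [ 79.4 154. ]
notch [[435.8  81.9  30. ]
 [439.5 155.5  30. ]] [[  7.   78.7 -47. ]
 [ 10.8 152.3 -47. ]]
head area 66
((356.95001220703125, 220.35000610351562), (11.384199142456055, 6.008327484130859), 71.56504821777344) [[ 447.7 -288.8   78. ]
 [ 453.6 -306.8   78. ]
 [ 419.9 -317.3   78. ]
 [ 414.  -299.3   78. ]]
key [ 434.3 -303.    78. ] [18.6 33.9] long axis -2.8928850023789656
blk [[ 456.8 -262.6   36. ]
 [ 477.8 -324.2   36. ]
 [ 410.2 -345.    36. ]
 [ 391.4 -285.7   36. ]] [ 434.1 -304.4   36. ] [np.float64(69.36081717510793), np.float64(65.021964307994), np.float64(70.76201496524224), np.float64(62.15652812107298)]
0.2982750959520265
```

```bash
python3 - <<'E'
from h import *
np.set_printoptions(precision=1,suppress=True)
d=cam('top')
print('glue tip',onz(d,[(613/1.5-.5,312/1.5-.5)],130),'glue base left edge',onz(d,[(580/1.5,313/1.5)],40))
print('awl head',depth(d,[(539/1.5,259/1.5)]),onz(d,[(539/1.5,259/1.5)],90),'purple',onz(d,[(580/1.5,357/1.5)],40),'black',onz(d,[(545/1.5,381/1.5)],20))
hs=cv2.cvtColor(d['frame'],cv2.COLOR_RGB2HSV)
m=(hs[...,1]<70)&(hs[...,2]>110);m[:190]=0;m[225:]=0;m[:,:380]=0;m[:,418:]=0
ys,xs=np.nonzero(m);p=depth(d,np.c_[xs,ys]);p=p[p[:,2]>20];print(len(p),'glue',p.min(0),p.max(0))
print(np.percentile(p,[5,50,95],axis=0)); q=p[p[:,2]>95];print('upper',q.mean(0))
E
```

```text
glue tip [[ 471.6 -443.8  130. ]] glue base left edge [[ 471.5 -411.2   40. ]]
awl head [[ 583.  -312.2   85. ]] [[ 582.3 -310.8   90. ]] purple [[ 377.  -408.5   40. ]] black [[ 324.4 -337.7   20. ]]
394 glue [ 429.8 -477.3   20. ] [ 499.9    5.5 1195.7]
[[ 446.9 -466.4   31.6]
 [ 470.3 -437.9   91.3]
 [ 494.1 -423.8  125. ]]
upper [ 471.5 -444.4  115. ]
```

```bash
cat > go.py <<'E'
import sys
from h import *
from scipy.spatial.transform import Rotation as Ro
def go(x,y,z,yaw):
    s=bot.get_state();R=Ro.from_quat(s['tool_rot']).as_matrix();cur=np.arctan2(R[1,0],R[0,0])
    r=-(yaw-cur);r=(r+np.pi/2)%np.pi-np.pi/2
    print('t',round(s['time_s'],2),'pos',s['ee_pos'].round(1),'yaw',cur.round(3),'F',s['force'].round(1),'shift',(R.T@(np.array([x,y,z])-s['ee_pos'])).round(1),'roll',r.round(3))
if __name__=='__main__': go(*map(float,sys.argv[1:]))
E
python3 go.py 447 -105 160 -.086; python3 go.py 447 -105 62 -.086
```

```text
t 0.25 pos [ 169.4 -627.3  222.1] yaw 0.264 F [ 0.  -0.5  0.8] shift [ 404.2 -431.8   62.4] roll 0.35
t 0.25 pos [ 169.4 -627.3  222.1] yaw 0.264 F [ 0.  -0.5  0.8] shift [ 404.2 -431.7  160.4] roll 0.35
```

```bash
python3 -m inch '[[40,-43,6,0.03],[80,-86,12,0.07],[120,-130,18,0.1],[160,-172,24,0.14],[202,-216,30,0.17],[242,-259,36,0.21],[283,-302,42,0.24],[323,-345,48,0.28]]' 0; python3 go.py 447 -105 160 -.086;python3 go.py 447 -105 62 -.086
```

```text
time_s: 1.25
ee_pos: [392.0, -208.5, 174.6]
tool_rot: [1.0, -0.009, 0.0, 0.0]
force: [1.3, 0.3, 0.3]
finger_gap: 0.171
grip_force: 0.0
t 1.25 pos [ 392.  -208.5  174.6] yaw -0.018 F [1.3 0.3 0.3] shift [  53.1 -104.5   14.5] roll 0.068
t 1.25 pos [ 392.  -208.5  174.6] yaw -0.018 F [1.3 0.3 0.3] shift [  53.1 -104.6  112.5] roll 0.068
```

```bash
python3 -m inch '[[27,-52,8,0.035],[53,-104,15,0.068],[53,-104,40,0.068],[53,-104,70,0.068],[53,-104,95,0.068],[53,-104,112,0.068],[53,-104,112,0.068]]' 0; python3 go.py 447 -105 62 -.086; python3 - <<'E'
from h import *
d=cam('wrist');save(d,'w1.png',s=1.2)
d=cam('top');a=cv2.resize(d['frame'][170:260,200:320],None,fx=6,fy=6,interpolation=cv2.INTER_CUBIC);cv2.imwrite('pics/t2.png',a[:,:,::-1])
d=cam('side');a=cv2.resize(d['frame'][160:270,170:330],None,fx=5,fy=5,interpolation=cv2.INTER_CUBIC);cv2.imwrite('pics/s2.png',a[:,:,::-1])
E
```

```text
time_s: 2.12
ee_pos: [445.1, -106.9, 61.6]
tool_rot: [0.999, -0.042, -0.001, -0.0]
force: [-0.2, 0.6, 0.7]
finger_gap: 0.008
grip_force: 0.0
t 2.12 pos [ 445.1 -106.9   61.6] yaw -0.084 F [-0.2  0.6  0.7] shift [ 1.7 -2.  -0.4] roll 0.002
```

View pics/w1.png

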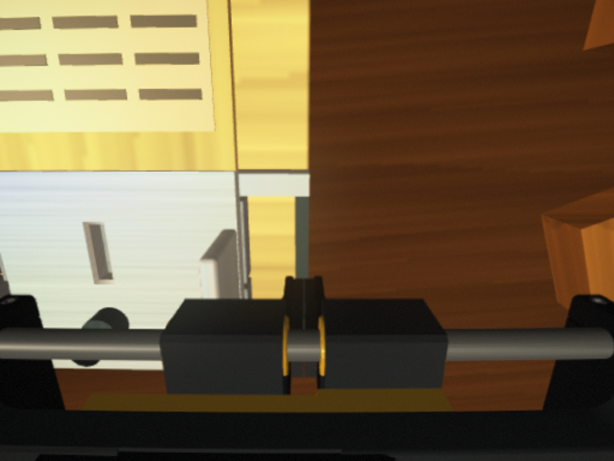

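View pics/s2.png

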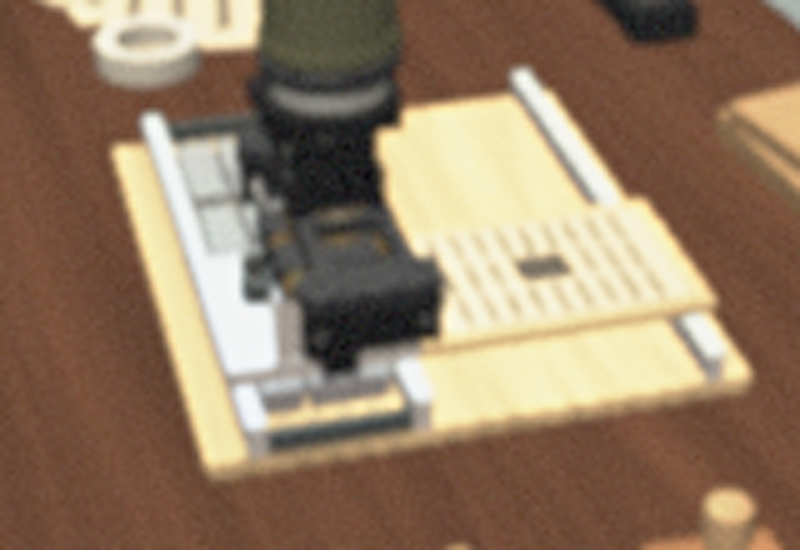

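The wrist view shows the slot at (98,252), the tab's rear edge at about x=240 and the closed fingers (304,310) behind the tab. The side view confirms the fingers are clear behind it. Next is a gentle approach to contact.

```bash
cat > sl.py <<'E'
from h import *
np.set_printoptions(precision=1,suppress=True)
s=bot.get_state()
print('t',s['time_s'],'tcp',s['ee_pos'],'F',s['force'])
def slot(guess=None):
    d=cam('wrist');c,w,_=rays(d,np.stack(np.meshgrid(np.arange(512),np.arange(384)),-1).reshape(-1,2))
    P=(c+w*((48-c[2])/w[:,2])[:,None]).reshape(384,512,3)
    D=d['frame'].astype(int).sum(2)
    g=cv2.cvtColor(d['frame'],cv2.COLOR_RGB2GRAY);m=(g<185).astype(np.uint8)
    out=[]
    for k in cv2.findContours(m,cv2.RETR_CCOMP,1)[0]:
        if cv2.contourArea(k)<60: continue
        mk=np.zeros_like(m);cv2.drawContours(mk,[k],-1,1,-1);q=P[mk>0][:,:2].astype(np.float32)
        (cx,cy),(a,b),an=cv2.minAreaRect(q)
        if 24<max(a,b)<42 and 4<min(a,b)<18 and 440<cx<510: out.append((cx,cy,a,b,an))
    return np.array(out)
print(slot())
E
python3 sl.py; python3 -m inch '[[0,-4,0,0],[0,-8,0,0],[0,-12,0,0],[0,-16,0,0],[0,-20,0,0],[0,-24,0,0],[0,-28,0,0],[0,-32,0,0]]' 0; python3 sl.py
```

```text
t 2.275 tcp [ 446.8 -107.4   63.5] F [ 0.3 -0.4 -1.2]
[[472.4   2.5  11.3  34.9  85.4]]
time_s: 3.32
ee_pos: [448.7, -75.9, 62.5]
tool_rot: [0.999, -0.043, 0.0, 0.0]
force: [-0.0, -4.4, -0.7]
finger_gap: 0.006
grip_force: 1.4
t 3.325 tcp [448.7 -75.9  62.5] F [-0.  -4.4 -0.7]
[[473.   10.2  11.5  35.3  84.8]]
```

```bash
python3 -m inch '[[0,-5,0,0],[0,-11,0,0],[0,-17,0,0],[0,-23,0,0],[0,-29,0,0],[0,-35,0,0],[0,-40,0,0],[0,-44,0,0]]' 0; python3 -m inch '[[0,-2,0,0],[0,-4,0,0],[0,-6,0,0],[0,-8,0,0],[0,-10,0,0],[0,-11,0,0]]' 0;  python3 sl.py
```

```text
time_s: 4.38
ee_pos: [452.6, -30.7, 62.6]
tool_rot: [0.999, -0.042, 0.0, -0.0]
force: [1.2, -3.4, -0.3]
finger_gap: 0.008
grip_force: 1.1
time_s: 5.12
ee_pos: [453.3, -20.1, 62.5]
tool_rot: [0.999, -0.042, -0.0, -0.0]
force: [1.0, -0.7, -0.0]
finger_gap: 0.004
grip_force: 0.5
t 5.125 tcp [453.3 -20.1  62.5] F [ 1.  -0.7 -0. ]
[]
```

```bash
python3 - <<'E'
from h import *
np.set_printoptions(precision=1,suppress=True)
d=cam('wrist');save(d,'w3.png',s=1.2)
g=cv2.cvtColor(d['frame'],cv2.COLOR_RGB2GRAY)
for th in(150,170,185,200):
    for k in cv2.findContours((g<th).astype(np.uint8),cv2.RETR_CCOMP,1)[0]:
        if 60<cv2.contourArea(k)<2500:
            q=onz(d,k[:,0],48)[:,:2].astype(np.float32);r=cv2.minAreaRect(q)
            if 430<r[0][0]<520: print(th,np.r_[r[0],r[1],r[2]])
print('F',bot.get_state()['force'])
E
```

```text
150 [478.1  66.2  11.6  35.2  85.1]
150 [452.9 -77.5  18.5   4.3  85.1]
170 [457.4  69.  107.3   9.6  85.5]
170 [465.   37.2  46.8   3.6  85.3]
170 [475.2  84.2  23.3   4.9  85.4]
170 [481.   87.2  30.9   5.3  81.7]
170 [485.1  87.1  31.5   3.4  85.2]
170 [496.2 -80.3  22.3   3.7  85.3]
F [ 0.1 -0.2 -0.2]
```

View pics/w3.png

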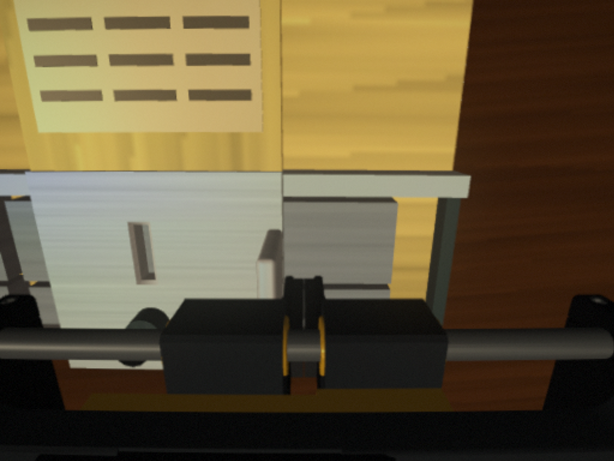

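The wrist view shows the slot at (141,252) → y 66.2, still a constant 86 mm ahead of the TCP. So it has not jumped yet, and I continue in small steps.

```bash
sed -i 's/g<185/g<150/' sl.py; python3 -m inch '[[0,-1,0,0],[0,-2.5,0,0],[0,-4,0,0],[0,-5,0,0]]' 0; python3 sl.py;  python3 -m inch '[[0,-1,0,0],[0,-2,0,0]]' 0; python3 sl.py; python3 -m inch '[[0,-1,0,0],[0,-2,0,0]]' 0; python3 sl.py
```

```text
time_s: 5.72
ee_pos: [453.5, -15.3, 62.4]
tool_rot: [0.999, -0.042, -0.0, -0.0]
force: [-0.8, -1.2, -0.5]
finger_gap: 0.003
grip_force: 0.5
t 5.725 tcp [453.5 -15.3  62.4] F [-0.8 -1.2 -0.5]
[[478.4  70.8  11.5  35.2  85.1]]
time_s: 6.02
ee_pos: [453.7, -13.4, 62.4]
tool_rot: [0.999, -0.042, -0.0, 0.0]
force: [-0.4, -0.6, -0.6]
finger_gap: 0.006
grip_force: 0.5
t 6.025 tcp [453.7 -13.4  62.4] F [-0.4 -0.6 -0.6]
[[478.7  72.7  11.5  35.2  85.1]]
time_s: 6.32
ee_pos: [454.2, -11.2, 62.6]
tool_rot: [0.999, -0.042, 0.0, -0.0]
force: [-0.2, -0.0, -0.9]
finger_gap: 0.001
grip_force: 0.0
t 6.325 tcp [454.2 -11.2  62.6] F [-0.2 -0.  -0.9]
[[478.8  75.1  11.7  36.   84.8]]
```

```bash
python3 sl.py;  python3 -m inch '[[0,-1,0,0],[0,-1,0,0]]' 0; python3 sl.py
```

```text
t 6.375 tcp [454.3 -11.   62.6] F [0.3 0.7 0.1]
[[478.8  75.9  11.6  36.   84.9]]
time_s: 6.68
ee_pos: [454.2, -10.3, 62.5]
tool_rot: [0.999, -0.042, 0.0, -0.0]
force: [-0.1, 0.0, -0.7]
finger_gap: 0.006
grip_force: 0.0
t 6.675 tcp [454.2 -10.3  62.5] F [-0.1  0.  -0.7]
[[479.2  81.9  11.9  36.   84.5]]
```

```bash
python3 -m inch '[[0,-1,0,0],[0,-1,0,0]]' 0; python3 sl.py
```

```text
time_s: 6.98
ee_pos: [454.3, -9.4, 62.5]
tool_rot: [0.999, -0.042, 0.0, 0.0]
force: [-0.5, -0.7, 0.4]
finger_gap: 0.003
grip_force: 0.0
t 6.975 tcp [454.3  -9.4  62.5] F [-0.5 -0.7  0.4]
[[479.6  81.9  12.1  35.2  84.9]]
```

It clicked: the slot jumped 6 mm to y 81.9 and stays there (TCP gap 92 mm), matching the predicted station. I'll back off and raise the arm, then look at the slot and the key.

```bash
python3 -m inch '[[0,10,0,0],[0,25,0,0],[0,35,-30,0],[0,35,-70,0],[0,35,-110,0],[0,35,-110,0]]' 80; python3 sl.py; python3 - <<'E'
from h import *
np.set_printoptions(precision=1,suppress=True)
d=cam('top');hs=cv2.cvtColor(d['frame'],cv2.COLOR_RGB2HSV)
for f in (('frame'),):
    g=cv2.cvtColor(d['frame'],cv2.COLOR_RGB2GRAY);cv2.imwrite('pics/t3.png',cv2.resize(d['frame'][185:245,170:300],None,fx=6,fy=6,interpolation=cv2.INTER_CUBIC)[:,:,::-1])
E
python3 go.py 375 -285 170 .3
```

```text
time_s: 7.78
ee_pos: [453.5, -46.0, 175.7]
tool_rot: [0.999, -0.043, 0.003, 0.001]
force: [1.1, 0.2, -0.5]
finger_gap: 0.605
grip_force: 0.0
t 7.775 tcp [453.5 -46.  175.7] F [ 1.1  0.2 -0.5]
[[479.6  81.6  10.4  33.4  84.6]
 [507.  193.7  29.4   7.2  84.7]]
t 7.88 pos [451.1 -45.4 172.5] yaw -0.085 F [ 0.4  0.3 -0.2] shift [-55.4 245.2   2.6] roll -0.385
```

```bash
python3 -m inch '[[-11,49,0,-0.07],[-22,98,0,-0.15],[-33,147,1,-0.23],[-44,196,2,-0.31],[-55,245,2.6,-0.385],[-55,245,2.6,-0.385],[-55,245,2.6,-0.385]]' 70; cat > k.py <<'E'
from h import *
np.set_printoptions(precision=2,suppress=True)
def key(z,f=None):
    d=cam('wrist')
    if f: save(d,f,s=1.2)
    hs=cv2.cvtColor(d['frame'],cv2.COLOR_RGB2HSV)
    print('depths')
    m=((hs[...,0]>15)&(hs[...,0]<32)&(hs[...,2]>130)&(hs[...,1]>60)).astype(np.uint8)
    for k in cv2.findContours(m,0,1)[0]:
        if cv2.contourArea(k)<300: continue
        mk=np.zeros_like(m);cv2.drawContours(mk,[k],-1,1,-1);ys,xs=np.nonzero(mk)
        p=depth(d,np.c_[xs,ys]);top=p[abs(p[:,2]-z)<5]
        if len(top)<150: continue
        q=onz(d,np.c_[xs,ys][abs(p[:,2]-z)<5],z)[:,:2].astype(np.float32)
        r=cv2.minAreaRect(q);print(len(top),top.mean(0),'rect',np.r_[r[0],r[1],r[2]])
if __name__=='__main__': key(78,'w4.png')
E
python3 k.py; python3 go.py 434 -303 48 .3
```

```text
time_s: 8.75
ee_pos: [375.3, -283.0, 168.6]
tool_rot: [0.989, 0.15, -0.001, -0.001]
force: [1.5, 0.0, -0.3]
finger_gap: 0.806
grip_force: 0.0
depths
776 [ 435.8  -302.32   78.29] rect [ 435.4  -302.45   34.91   16.28   17.02]
t 8.8 pos [ 375.8 -282.5  169. ] yaw 0.302 F [-0.1 -0.3 -0.3] shift [ 49.6  37.1 120.8] roll 0.002
```

View pics/w4.png

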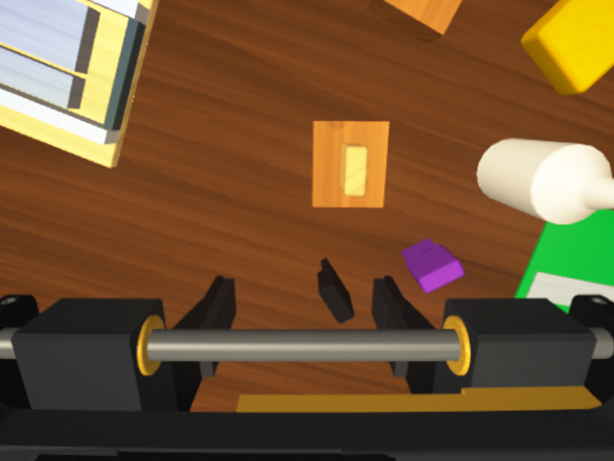

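The wrist view shows the key's head at (354,170) in its block, with the glue well to the right. The measured top is 34.9×16.3 mm at z 78.3, which fits, so I'll go over it and down.

```bash
python3 go.py 435.5 -302.4 110 .297; python3 -m inch '[[26,18,30,0],[51.5,37,59,0.004],[51.5,37,59,0.004],[51.5,37,59,0.004]]' 60; python3 go.py 435.5 -302.4 47 .297
```

```text
t 8.8 pos [ 375.8 -282.5  169. ] yaw 0.302 F [-0.1 -0.3 -0.3] shift [51.1 36.8 58.8] roll 0.005
time_s: 9.3
ee_pos: [436.1, -302.8, 111.0]
tool_rot: [0.989, 0.149, -0.0, -0.0]
force: [-1.0, -0.6, 0.3]
finger_gap: 0.69
grip_force: 0.0
t 9.3 pos [ 436.1 -302.8  111. ] yaw 0.299 F [-1.  -0.6  0.3] shift [-0.4 -0.5 64. ] roll 0.002
```

```bash
python3 -m inch '[[0,0,20,0],[0,0,40,0],[0,0,56,0],[0,0,63.5,0],[0,0,63.5,0]]' 60; python3 -m inch '[[0,0,0,0],[0,0,0,0],[0,0,0,0],[0,0,0,0],[0,0,0,0],[0,0,0,0],[0,0,0,0]]' 5 30; python3 go.py 435.5 -302.4 47 .297
```

```text
time_s: 9.93
ee_pos: [435.8, -303.9, 47.5]
tool_rot: [0.989, 0.148, -0.0, -0.0]
force: [-0.3, 0.9, -0.7]
finger_gap: 0.688
grip_force: 0.0
time_s: 10.8
ee_pos: [436.0, -303.9, 47.5]
tool_rot: [0.989, 0.148, -0.0, 0.0]
force: [-0.3, 0.7, 0.7]
finger_gap: 0.184
grip_force: 30.0
t 10.8 pos [ 436.  -303.9   47.5] yaw 0.297 F [-0.3  0.7  0.7] shift [-0.1 -1.6  0.5] roll -0.0
```

```bash
python3 -m inch '[[0,0,-5,0],[0,0,-15,0],[0,0,-30,0],[0,0,-50,0],[0,0,-80,0],[0,0,-112,0],[0,0,-112,0]]' 5 30; python3 go.py 400 85 160 -.086
```

```text
time_s: 11.68
ee_pos: [438.0, -305.2, 163.3]
tool_rot: [0.989, 0.148, 0.002, 0.003]
force: [0.0, 0.2, -2.6]
finger_gap: 0.18
grip_force: 30.0
t 11.68 pos [ 438.  -305.2  163.3] yaw 0.297 F [ 0.   0.2 -2.6] shift [  77.7 -384.2    1.3] roll 0.383
```

```bash
python3 -m inch '[[13,-47,0,0.05],[26,-94,0,0.1],[40,-141,0,0.15],[53,-188,0,0.2],[66,-235,0,0.24],[80,-282,0,0.29],[93,-329,0,0.34],[106,-375,0,0.383]]' 5 30;python3 -m inch '[[0,0,0,0],[0,0,0,0],[0,0,0,0]]' 5 30; python3 sl.py; python3 - <<'E'
from h import *
save(cam('wrist'),'w5.png',s=1.2)
E
python3 go.py 479.5 81.8 110 -.086
```

```text
time_s: 12.68
ee_pos: [427.0, 87.1, 159.0]
tool_rot: [0.999, -0.044, -0.0, 0.0]
force: [0.2, -0.1, -0.8]
finger_gap: 0.183
grip_force: 30.0
time_s: 13.05
ee_pos: [427.6, 84.2, 159.1]
tool_rot: [0.999, -0.044, -0.0, 0.0]
force: [0.4, 0.2, -1.1]
finger_gap: 0.182
grip_force: 30.0
t 13.05 tcp [427.6  84.2 159.1] F [ 0.4  0.2 -1.1]
[[479.6  81.9   9.4  34.7  84.6]
 [451.7 151.8   9.7  27.8  81. ]]
t 13.15 pos [427.8  84.5 159.2] yaw -0.088 F [ 0.3  0.2 -1.1] shift [51.8 -1.9 49.2] roll -0.002
```

View pics/w5.png

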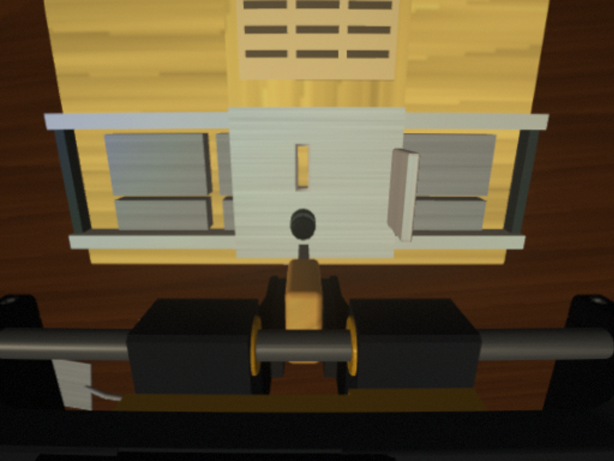

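The wrist view shows the slot at (303,167) with the wooden base visible through it, so the gap is lined up. The key is held upright at (303,290). I'll move over the slot and lower it in steps, watching the force.

```bash
python3 -m inch '[[17,-1,0,0],[35,-1.5,0,0],[52,-1.8,20,0],[52,-1.8,44,0],[52,-1.8,44,0],[52,-1.8,44,0]]' 5 30; python3 go.py 479.6 81.5 96 -.086
```

```text
time_s: 13.9
ee_pos: [480.0, 82.7, 116.1]
tool_rot: [0.999, -0.043, 0.0, 0.0]
force: [-0.4, -0.4, -0.4]
finger_gap: 0.176
grip_force: 30.0
t 13.9 pos [480.   82.7 116.1] yaw -0.087 F [-0.4 -0.4 -0.4] shift [-0.3  1.3 20.1] roll -0.001
```

```bash
python3 -m inch '[[-0.3,1.1,7,0],[-0.3,1.1,14,0],[-0.3,1.1,20,0],[-0.3,1.1,20,0]]' 5 30; python3 -m inch '[[0,0,2,0],[0,0,4,0],[0,0,6,0],[0,0,6,0]]' 5 30;python3 go.py 479.6 81.5 60 -.086
```

```text
time_s: 14.4
ee_pos: [478.7, 81.9, 94.8]
tool_rot: [0.999, -0.043, -0.001, 0.0]
force: [-0.6, 0.3, -0.5]
finger_gap: 0.184
grip_force: 30.0
time_s: 14.9
ee_pos: [479.2, 81.9, 89.3]
tool_rot: [0.999, -0.043, -0.0, 0.0]
force: [-0.6, -1.0, -1.7]
finger_gap: 0.184
grip_force: 30.0
t 14.9 pos [479.2  81.9  89.3] yaw -0.086 F [-0.6 -1.  -1.7] shift [ 0.5  0.4 29.3] roll -0.0
```

```bash
python3 -m inch '[[0,0,2,0],[0,0,4,0],[0,0,6,0],[0,0,6,0]]' 5 30; python3 -m inch '[[0,0,2,0],[0,0,4,0],[0,0,6,0],[0,0,6,0]]' 5 30;python3 go.py 479.6 81.5 60 -.086
```

```text
time_s: 15.4
ee_pos: [479.4, 81.5, 83.3]
tool_rot: [0.999, -0.043, 0.0, 0.0]
force: [0.4, -1.5, -0.1]
finger_gap: 0.183
grip_force: 30.0
time_s: 15.9
ee_pos: [479.3, 81.6, 77.1]
tool_rot: [0.999, -0.043, 0.0, 0.0]
force: [1.3, -2.0, -1.5]
finger_gap: 0.181
grip_force: 30.0
t 15.9 pos [479.3  81.6  77.1] yaw -0.086 F [ 1.3 -2.  -1.5] shift [ 0.3  0.1 17.1] roll -0.0
```

```bash
python3 -m inch '[[0,0.3,2,0],[0,0.3,4,0],[0,0.3,6,0],[0,0.3,6,0]]' 5 30; python3 -m inch '[[0,0,2,0],[0,0,4,0],[0,0,6,0],[0,0,8,0],[0,0,8,0]]' 5 30;python3 go.py 479.6 81.5 60 -.086
```

```text
time_s: 16.4
ee_pos: [479.4, 81.6, 71.2]
tool_rot: [0.999, -0.043, 0.0, -0.0]
force: [1.3, -2.4, -1.7]
finger_gap: 0.183
grip_force: 30.0
time_s: 17.02
ee_pos: [479.3, 81.6, 63.2]
tool_rot: [0.999, -0.043, 0.0, -0.0]
force: [2.3, -2.8, -1.7]
finger_gap: 0.18
grip_force: 30.0
t 17.02 pos [479.3  81.6  63.2] yaw -0.086 F [ 2.3 -2.8 -1.7] shift [0.3 0.1 3.2] roll -0.0
```

Tip depth is now 29 mm, past the strip, so it is in the gap. I'll seat it down to firm contact.

```bash
python3 -m inch '[[0,0,1.5,0],[0,0,3,0],[0,0,4,0],[0,0,4,0]]' 5 30; python3 -m inch '[[0,0,0.7,0],[0,0,1.4,0],[0,0,1.4,0]]' 5 30;python3 go.py 479.6 81.5 60 -.086
```

```text
time_s: 17.52
ee_pos: [479.3, 81.6, 59.4]
tool_rot: [0.999, -0.043, 0.0, 0.0]
force: [1.3, -3.1, 1.8]
finger_gap: 0.181
grip_force: 30.0
time_s: 17.9
ee_pos: [479.4, 81.7, 59.3]
tool_rot: [0.999, -0.043, -0.0, 0.001]
force: [-2.1, -3.1, 12.1]
finger_gap: 0.182
grip_force: 30.0
t 17.9 pos [479.4  81.7  59.3] yaw -0.086 F [-2.1 -3.1 12.1] shift [ 0.2  0.1 -0.7] roll -0.0
```

Seated: the force is +12 N and the TCP is at 59.3, where 59.5 was expected. I'll ease the pressure, open, retreat and check.

```bash
python3 -m inch '[[0,0,-1.4,0],[0,0,-1.4,0],[0,0,-1.4,0]]' 5 10; python3 -m inch '[[0,0,0,0],[0,0,0,0],[0,0,0,0],[0,0,0,0]]' 50; python3 -m inch '[[0,0,-15,0],[0,0,-40,0],[0,0,-70,0],[0,0,-100,0],[-30,0,-100,0],[-55,0,-100,0],[-55,0,-100,0],[-55,0,-100,0]]' 50; python3 - <<'E'
from k import *
key(90,'w6.png'); print(bot.get_state()['time_s'])
E
```

```text
time_s: 18.27
ee_pos: [479.3, 81.6, 59.4]
tool_rot: [0.999, -0.043, 0.0, -0.0]
force: [2.3, -2.6, 2.1]
finger_gap: 0.183
grip_force: 10.0
time_s: 18.77
ee_pos: [479.0, 81.8, 59.3]
tool_rot: [0.999, -0.043, -0.0, -0.0]
force: [0.2, -0.9, 0.3]
finger_gap: 0.528
grip_force: 0.0
time_s: 19.77
ee_pos: [425.5, 86.3, 160.2]
tool_rot: [0.999, -0.043, 0.001, 0.0]
force: [1.0, 0.4, -1.0]
finger_gap: 0.575
grip_force: 0.0
depths
870 [479.04  82.67  90.38] rect [478.36  82.38  15.53  34.59  84.52]
19.825
```

View pics/w6.png

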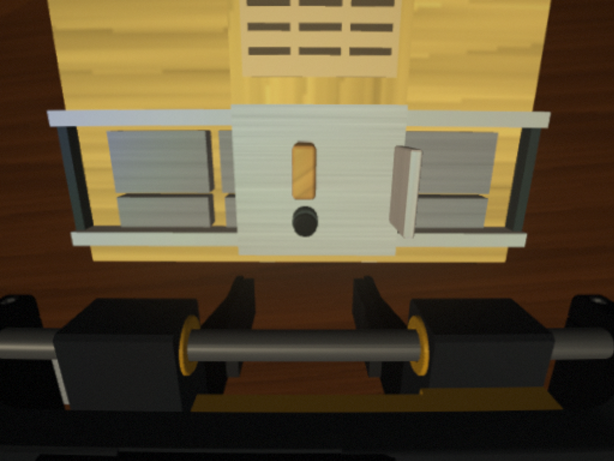

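The key's head stands at (304,171) on the carrier with its top at z 90.4, so it is fully seated (90 expected), and the carrier is still at the first station. I'll hand the job in.

```bash
python3 -c "
from station import workorder
print(workorder.sign_off())"
```

```text
the job is handed in; nothing more can be done
None
```

The job is handed in at about 20 s: the carrier clicked into the first station, and the key stands fully seated in its slot (head top 90.4 mm, 90 expected). The other things on the desk were not touched.

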